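# Stow the light-sensitive jars and set up a plate exposure

### The arm

A 6-joint arm with a two-finger parallel gripper is mounted at the origin on the work surface. World frame = base frame: x ahead of the robot, y to its left, z up, the work surface at z = 0. Lengths are in m, angles in degrees, forces in N, time in s.
With the tool pointing down it reaches from about 0.325 to 0.775 m from the base axis. Payload 5.5 kg.
Tool frame: the origin (TCP) lies between the finger pads; the fingertips stand 11 mm ahead of it and the grasp point (between the pads) lies 8 mm behind it; z points along the fingers, y is the line along which they close (so a half turn about z gives the same grasp; the last joint's range is limited). The gripper opens to 85 mm and grips with 20 to 120 N. Pads are 22 mm wide; open, the fingers measure 114 mm over their backs; the gripper's body (76 mm by 85 mm) begins 54 mm behind the grasp point. The pads swing forward as they close: fully open they stand 13 mm farther back than shut.
Start: joints at [-3.249, 5.22, 70.514, -0, 104.267, -3.249], TCP at [0.6, -0, 0.242] pointing down, gripper open.
Joint ranges: [-164.24, 164.24], [-49.07, 125.15], [9.68, 141.18], [-86.29, 266.29], [3.28, 154.24], [-151.56, 151.56]. Speed limits (degrees/s): [147.25, 147.25, 172.46, 180, 180, 180].

### API

Orientations are given as a 3x3 rotation matrix whose columns are the frame's x, y, z axes.
In Python, from workcell import readout, cams, order gives the robot as it stands.
- The arm moves only by the shell command python3 -m pendant 'ROWS' [FORCE]. ROWS is JSON, a list that holds one entry, the list of rows, each a list of 7 numbers: the closure, from 0 (fully open) to 1 (shut), then the shift along the tool's x, y, z in m, then the turn, a rotation vector about the tool's x, y, z in degrees. In form: [[[grip, dx, dy, dz, ax, ay, az], ...]]. A call has 1 to 5 rows; each row shifts and turns the commanded pose from where the row before left it, along the tool's axes as they then stand; what a row does not reach is not made up. A row lasts 1/12 s, in which the tool goes at most 41.7 mm and 7.16 degrees, less where a joint would pass 70% of its speed; a pose out of reach is approached as far as the arm can. A call is refused whole if a number of a shift passes 0.0417 or a number of a turn 7.16, either way. A call with a gripper value outside its range is refused whole. The fingers move at their own pace and stop on an object; FORCE is the grip in N (left out, the last holds). Time passes only in rows, so rows that do not move let the fingers close. It gives the time, the measured TCP pose, the force, the opening and the grip force at its end, in the units of the state.
- readout.read_state(): the state, without advancing time (a new reading comes with each control period).
- cams.capture(name): name is "scene" or "side" or "wrist"; returns the picture (400x640x3 uint8, red, green, blue); there is no depth.
- cams.camera_model(name): a dict with "fovy" (degrees; the focal length in pixels is half the picture's height over the tangent of half this angle, whatever the lens; pixels are square), "cx", "cy" (the principal point, pixels), "R" (3x3) and "t" (3): a world point X has camera coordinates R X + t; the wrist camera has in their place "hand_eye" (4x4, takes a point from camera to tool coordinates, whose origin is the TCP and whose axes are the flange's). Camera axes: x right, y down, z forward; pixel columns grow to the right and rows downward; lengths in m; the calibration is good to about 2 mm. A picture is of the moment at which its call begins: read the wrist's pose just before it. camera_model takes no time and is no camera call.
- order.close_job(): hands the job in; it is judged then, once.
The state is a dict: "time_s": time; "joint_pos": joint angles; "joint_velocities": joint speeds; "tau": joint torques, N m; "ee_pos": TCP position; "orientation": TCP orientation; "force": force on the tool from outside, world axes, zero at the start; "torque": the same for the moment, N m; "width": finger opening in m; "finger_force": force on a finger pad.
Only numpy, scipy, OpenCV 4.12 (cv2) and the standard library are available. Lean on these libraries where they do the work, as an engineer would, in place of code of your own. Each camera call takes 0.05 s, during which the arm holds its last target. There are 200 camera calls.

### The job

Get the exposure unit ready to run: first put every loose jar of light-sensitive emulsion away in the covered crate, each pushed fully down into an empty well until its lid is level with the crate's deck, and close the lid of the exposure unit over the plate; only then set the click-stop timer to six minutes, that is six clicks clockwise from its zero stop, one click a minute. You cannot see which wells are empty: a stored jar's lid is solid to the touch, while the blanking cap over an empty well, which looks just the same, gives way under a light push. Leave the ink tin, the tape roll and the palette knife where they are.

Things in the scene. Friction and masses are not known exactly. Their poses are not given: they have to be found in the camera images.
- crate: Covered plywood jar crate, 190 x 190 mm, fixed on the table. Nine wells in a 3 x 3 grid of 60 mm pitch, their centres at -60, 0, +60 mm along the crate's own x and y, open through eight-sided holes, 54 mm across, in its grey deck. Four or five wells are empty, never fewer than the loose jars. Origin: centre of its underside, z up.
- crate_deck (a point): Centre of the crate's deck (top), 82 mm above the table. Each well is closed level with it, either by the black lid of a stored jar (solid: well full) or by a black sprung blanking cap of the same look (well empty), which gives way under 0.5 to 1 N, down to the well's floor, and rises again when let go.
- crate_floor (a point): Centre of the wells' floor, 27 mm above the table and 55 mm below the deck. A jar set on a blanking cap sinks slowly under its own weight, and may be helped by a light push, until it stands on this floor with its lid level with the deck.
- jar1: Loose jar of emulsion (there are three or four of jar1 to jar4), black with a yellow band, standing on the table: body 46 mm in diameter, 55 mm tall, the top 16 mm being its black lid of 42 mm diameter, a good place to grip. 90 to 160 g. Origin: centre of its underside, z up.
- jar2: Loose jar of emulsion (there are three or four of jar1 to jar4), black with a yellow band, standing on the table: body 46 mm in diameter, 55 mm tall, the top 16 mm being its black lid of 42 mm diameter, a good place to grip. 90 to 160 g. Origin: centre of its underside, z up.
- jar3: Loose jar of emulsion (there are three or four of jar1 to jar4), black with a yellow band, standing on the table: body 46 mm in diameter, 55 mm tall, the top 16 mm being its black lid of 42 mm diameter, a good place to grip. 90 to 160 g. Origin: centre of its underside, z up.
- jar4: Loose jar of emulsion (there are three or four of jar1 to jar4), black with a yellow band, standing on the table: body 46 mm in diameter, 55 mm tall, the top 16 mm being its black lid of 42 mm diameter, a good place to grip. 90 to 160 g. Origin: centre of its underside, z up.
- lid (a joint): Lid of the exposure unit, angle in rad: 0 closed, grows as it opens; starts 0.5 to 0.9 open. Stiff hinge: it stays where it is left, and takes about 1 to 4 N at the front edge to push down.
- lid_front (a point): Point on the top face of that lid (a white plate 232 x 188 mm, 20 mm thick), on its middle line, 17 mm behind the front edge and 216 mm from the hinge axis; moves with the lid. z is square to the lid's top face. Closed, it is 109 mm above the table.
- lid_hinge (a point): Middle of the lid's hinge axis, at the far edge of the exposure unit, 88 mm above the table; the axis runs along this point's y. When closed the lid reaches from here along the unit's -x. The lid's top face lies 21 mm off the axis.
- unit: Grey table-top exposure unit, 240 (x) x 280 (y) x 85 mm, fixed on the table, with a copper plate on its glass bed; the control panel with the timer is the strip along its +y side, beside the lid. Origin: centre of its underside, z up.
- timer (a joint): Timer knob, angle in rad: 0 at the zero stop (its red pointer at the red mark, towards the unit's -x), growing clockwise seen from above; one click each 0.5236 rad (30 degrees), up to eleven clicks; six minutes is 3.14, the pointer at the yellow mark, towards +x. Starts at a click from zero to three. The detent holds it at a click; passing one takes about 0.05 N m.
- timer_grip (a point): On the timer's axis, 113 mm above the table, where to grip: the white bar of the knob, 42 mm long along this point's x, 14 mm wide along its y, its top 10 mm above this point, the knob's round foot 18 mm and the panel 28 mm below it. The red pointer is at the bar's -x end. Turns with the knob.
- ink_tin: Bystander: ink tin with red band, 80 mm in diameter, 62 mm tall. Origin: centre of its underside.
- tape: Bystander: roll of masking tape lying flat, 90 mm in diameter, 24 mm tall. Origin: centre of its underside.
- palette_knife: Bystander: palette knife lying flat, 0.28 m long along its x. Origin: near its middle.
Mind the look-alikes: they are no part of the job. Leave any orange or red look-alike of the jar1 alone.

How it is judged:
By the outcome, as a careful person would: the job done as asked, in the order asked, and still so for the second after the job is handed in, with the robot touching nothing.
Of stored0, stored1, stored2, stored3, stored4, stored5, stored6, stored7, stored8 only 4 to 5 are there at a start; the rules pass over those that are not, and their reading is None.
Of jar1, jar2, jar3, jar4 only 3 to 4 are there at a start; the rules pass over those that are not, and their reading is None.
At some moment in a run one of jar1, jar2, jar3, jar4 may be knocked a few centimetres aside while the robot is not near it.
Once in a run the grip may slacken for a moment while it holds something.
It also fails if it takes over 208 s, if anything falls off the work surface, if the arm or the gripper's body presses on something with over 40 N, if the wrist force passes 120 N, or if a joint passes its speed limit or range.

## Working session

There is one attempt and no reset: what is moved stays moved. The work goes in short steps, Python scripts to look and compute and a shell command to move; the robot and the scene stay as the last step left them, time stands still between calls to the robot, and variables do not carry over. Pictures are saved under pics/ and viewed, at most 14 in all, crops included, and the job is handed in when it is done.

```bash
ls; mkdir -p pics
python3 - <<'E'
from workcell import readout,cams
import cv2,numpy as np
s=readout.read_state();print(s)
for n in ["scene","side","wrist"]:
    im=cams.capture(n);cv2.imwrite(f"pics/{n}0.png",im[:,:,::-1]);m=cams.camera_model(n);print(n,{k:np.round(v,4).tolist() for k,v in m.items() if not isinstance(v,str)})
E
```

```text
pics
{'time_s': 0.0, 'joint_pos': array([-3.24929532e+00,  5.26456611e+00,  7.05802767e+01,  6.36476572e-04,
        1.04268310e+02, -3.25024766e+00]), 'joint_velocities': array([ 0.08957315,  0.15193863,  0.00258042, -0.07997276,  0.00667763,
       -0.06652544]), 'tau': array([ 1.92109423e-03, -4.58737707e+01, -4.18019521e+01,  2.08830479e-04,
        1.19483890e-02, -1.60596358e-05]), 'ee_pos': array([5.99740481e-01, 9.97018659e-06, 2.41151427e-01]), 'orientation': array([[-1.92277043e-05,  9.99998057e-01, -1.97110462e-03],
       [ 9.99999992e-01,  1.94695697e-05,  1.22686382e-04],
       [ 1.22724520e-04, -1.97110224e-03, -9.99998050e-01]]), 'force': array([-0.09433177,  0.43820148,  0.27986994]), 'torque': array([0.03621214, 0.04176777, 0.009079  ]), 'finger_force': 0.0, 'width': 0.08542490937227233}
scene {'fovy': 42.4157, 'cx': 319.2572, 'cy': 212.675, 'R': [[0.825, 0.5649, 0.0153], [0.4234, -0.6, -0.6787], [-0.3742, 0.5665, -0.7342]], 't': [-0.4787, -0.2173, 1.6753]}
side {'fovy': 47.6801, 'cx': 330.968, 'cy': 193.9028, 'R': [[0.7336, -0.6793, 0.0203], [-0.4378, -0.4951, -0.7505], [0.5198, 0.5417, -0.6606]], 't': [-0.4785, 0.2903, 1.0096]}
wrist {'fovy': 65.0634, 'cx': 331.7022, 'cy': 203.3971, 'hand_eye': [[-0.0001, -0.9487, -0.3161, 0.0797], [1.0, -0.0, -0.0002, 0.0002], [0.0002, -0.3161, 0.9487, -0.1301], [0.0, 0.0, 0.0, 1.0]]}
```

View pics/scene0.png

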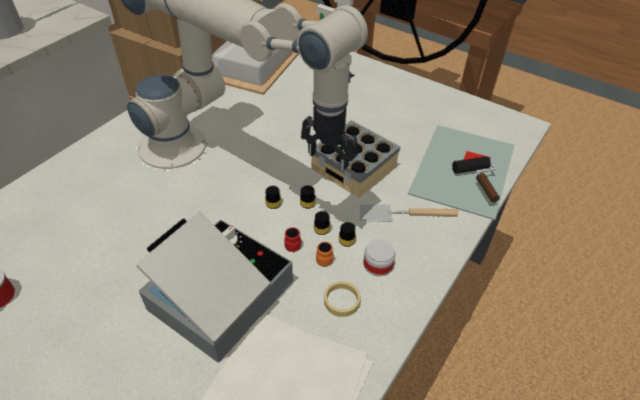

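View pics/side0.png

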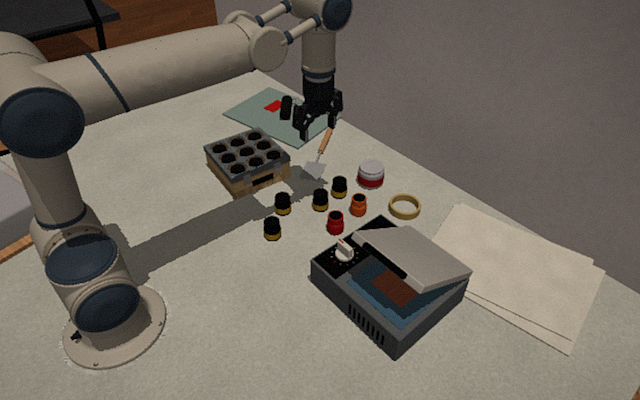

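```bash
cat > h.py <<'E'
import numpy as np,cv2,json
from workcell import readout,cams
def cam(n,pose=None):
    m=cams.camera_model(n);f=200/np.tan(np.radians(m["fovy"])/2)
    if n=="wrist":
        s=pose;H=np.array(m["hand_eye"]);R=s["orientation"]@H[:3,:3];o=s["ee_pos"]+s["orientation"]@H[:3,3]
        return f,m["cx"],m["cy"],R.T,o
    R=np.array(m["R"]);return f,m["cx"],m["cy"],R,-R.T@np.array(m["t"])
def ray(c,u,v,z):
    f,cx,cy,R,o=c;d=R.T@np.array([(u-cx)/f,(v-cy)/f,1]);return o+d*(z-o[2])/d[2]
def proj(c,X):
    f,cx,cy,R,o=c;p=R@(np.array(X)-o);return np.array([f*p[0]/p[2]+cx,f*p[1]/p[2]+cy])
def snap(n,name=None):
    s=readout.read_state();im=cams.capture(n)
    if name:cv2.imwrite(f"pics/{name}.png",im[:,:,::-1])
    return im,cam(n,s)
def blobs(mask,amin=20,amax=1e9):
    k,l,st,ce=cv2.connectedComponentsWithStats(mask.astype(np.uint8))
    return [(ce[i],st[i]) for i in range(1,k) if amin<=st[i,4]<=amax]
def hsv(im):return cv2.cvtColor(im,cv2.COLOR_RGB2HSV).astype(int)
E
python3 - <<'E'
from h import *
for n in ["side","scene"]:
    im=cv2.imread(f"pics/{n}0.png")[:,:,::-1].copy();c=cam(n);h=hsv(im)
    y=(h[...,0]>15)&(h[...,0]<32)&(h[...,1]>140)&(h[...,2]>90)
    print(n,"yellow")
    for ce,st in blobs(y,15): print(ce.round(1),st,ray(c,*ce,0.02).round(3))
    print("dark")
    for ce,st in blobs(h[...,2]<40,30,700): print(ce.round(1),st,ray(c,*ce,0.05).round(3),ray(c,*ce,.082).round(3))
a=cv2.imread("pics/side0.png")[120:370,195:480];cv2.imwrite("pics/c1.png",cv2.resize(a,None,fx=2.4,fy=2.4,interpolation=cv2.INTER_CUBIC)[:600])
a=cv2.imread("pics/scene0.png")[180:370,130:400];cv2.imwrite("pics/c2.png",cv2.resize(a,None,fx=2.9,fy=2.9,interpolation=cv2.INTER_CUBIC))
E
```

```text
side yellow
[339.6 194.5] [335 192  10   5  34] [ 0.659 -0.03   0.02 ]
[405.  205.9] [390 194  30  26 200] [ 0.764 -0.189  0.02 ]
[321.1 207.6] [316 206  11   4  34] [ 0.581 -0.036  0.02 ]
[283.3 211.1] [278 208  12   6  40] [0.492 0.024 0.02 ]
[272.6 236.8] [266 234  14   6  45] [ 0.41  -0.035  0.02 ]
dark
[336.3  14.7] [322   0  30  30 625] [1.585 0.968 0.05 ] [1.523 0.904 0.082]
[62.2 57.3] [48 53 31  9 62] [0.363 1.344 0.05 ] [0.347 1.266 0.082]
[121.6 100. ] [113  86  17  26 104] [0.399 0.846 0.05 ] [0.382 0.787 0.082]
[285.6 107.8] [280  96  12  24 232] [0.814 0.416 0.05 ] [0.781 0.372 0.082]
[254.  135.8] [248 132  13   8  84] [0.625 0.344 0.05 ] [0.599 0.303 0.082]
[237.1 141.9] [231 137  14  10  92] [0.563 0.351 0.05 ] [0.54  0.31  0.082]
[263.1 144.8] [257 140  14  10 104] [0.617 0.283 0.05 ] [0.592 0.245 0.082]
[219.  148.3] [213 144  14   9  96] [0.501 0.359 0.05 ] [0.48  0.318 0.082]
[246.2 151.3] [240 147  14   9 103] [0.556 0.29  0.05 ] [0.533 0.251 0.082]
[244.8 167.2] [204 148  63  35 275] [0.506 0.225 0.05 ] [0.485 0.189 0.082]
[273.3 155. ] [267 150  14  11 109] [0
[... 2116 characters left out ...]
7  14  69] [0.532 0.145 0.05 ] [0.55  0.116 0.082]
[272.4 194.3] [266 187  14  16 175] [ 0.435 -0.025  0.05 ] [ 0.456 -0.049  0.082]
[307.1 193.7] [301 186  14  16 189] [0.514 0.034 0.05 ] [0.533 0.008 0.082]
[321.6 220.1] [315 212  14  17 200] [ 0.604 -0.026  0.05 ] [ 0.62  -0.05   0.082]
[165.8 235. ] [148 220  38  31 171] [ 0.3   -0.305  0.05 ] [ 0.325 -0.321  0.082]
[221.3 226.1] [216 222  12  10  70] [ 0.397 -0.198  0.05 ] [ 0.42  -0.217  0.082]
[347.1 231.3] [340 223  15  18 210] [ 0.682 -0.02   0.05 ] [ 0.696 -0.044  0.082]
[291.8 232.4] [287 229  11   8  67] [ 0.565 -0.107  0.05 ] [ 0.582 -0.129  0.082]
[324.3 247. ] [320 244  10   7  63] [ 0.663 -0.099  0.05 ] [ 0.677 -0.121  0.082]
```

View pics/c1.png

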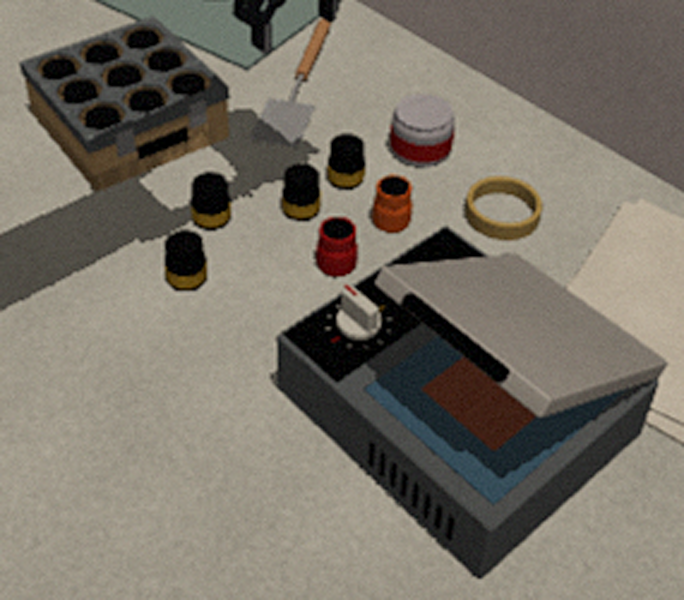

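View pics/wrist0.png

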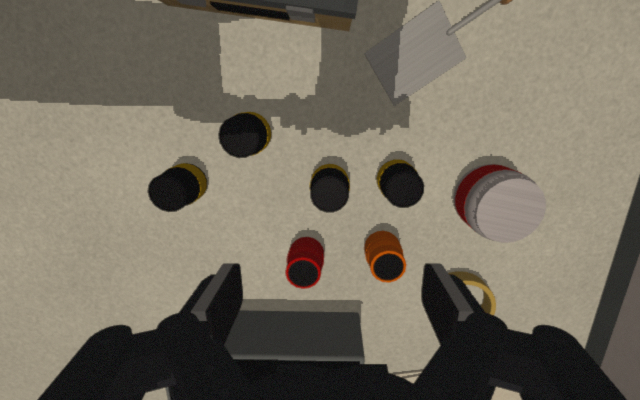

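Candidates: black jars with a yellow band are at scene (273,198), (307,197), (322,222) and (347,234). The look-alikes are red at (292,239) and orange at (325,254). The crop shows the yellow bands clearly, so the four black jars are the ones to store. Next I look with the wrist camera over the crate, the jars and the unit.

```bash
P="python3 -m pendant"
python3 -m pendant '[[[1,0.04,-0.01,-0.02,0,0,0],[1,0.04,-0.01,-0.02,0,0,0],[1,0.04,-0.01,-0.02,0,0,0],[1,0.04,-0.01,0,0,0,0],[1,0.04,-0.01,0,0,0,0]]]'
python3 -m pendant '[[[1,0.04,0,0,0,0,0],[1,0.03,0,0,0,0,0],[1,0,0,0,0,0,0],[1,0,0,0,0,0,0]]]'
python3 -c "
from h import *;import pickle
im,c=snap('wrist','w_crate');pickle.dump(c,open('w_crate.pkl','wb'))"
python3 -m pendant '[[[1,-0.04,0,0,0,0,0],[1,-0.04,0,0,0,0,0],[1,-0.04,0,0,0,0,0],[1,-0.04,0,0,0,0,0],[1,-0.04,0,0,0,0,0]]]' >/dev/null
python3 -m pendant '[[[1,-0.02,0,0,0,0,0],[1,0,0,0,0,0,0],[1,0,0,0,0,0,0]]]'
python3 -c "
from h import *;import pickle
im,c=snap('wrist','w_jars');pickle.dump(c,open('w_jars.pkl','wb'))"
python3 -m pendant '[[[1,-0.04,-0.02,-0.02,0,0,0],[1,-0.04,-0.02,-0.02,0,0,0],[1,-0.04,-0.02,0,0,0,0],[1,-0.04,-0.02,0,0,0,0],[1,-0.04,-0.02,0,0,0,0]]]' >/dev/null
python3 -m pendant '[[[1,-0.02,-0.01,0,0,0,0],[1,0,0,0,0,0,0],[1,0,0,0,0,0,0]]]'
python3 -c "
from h import *;import pickle
im,c=snap('wrist','w_unit');pickle.dump(c,open('w_unit.pkl','wb'))
a=[cv2.imread(f'pics/w_{n}.png') for n in ('crate','jars','unit')]
a=[cv2.resize(x,(400,250)) for x in a]
o=np.zeros((500,800,3),np.uint8);o[:250,:400]=a[0];o[:250,400:]=a[1];o[250:,:400]=a[2];cv2.imwrite('pics/m1.png',o)
"
```

```text
time_s: 0.57
ee_pos: [0.5524, 0.1906, 0.2986]
orientation: [[0.001, 1.0, 0.003], [1.0, -0.001, 0.001], [0.001, 0.003, -1.0]]
force: [-0.0, 0.3, -0.8]
width: 0.0252
finger_force: 0.0
time_s: 0.9
ee_pos: [0.5522, 0.2607, 0.2958]
orientation: [[-0.003, 1.0, -0.001], [1.0, 0.003, -0.001], [-0.001, -0.001, -1.0]]
force: [0.2, -0.0, 0.3]
width: -0.0003
finger_force: 0.0
time_s: 1.62
ee_pos: [0.5525, 0.0367, 0.297]
orientation: [[0.005, 1.0, 0.0], [1.0, -0.005, 0.0], [0.0, 0.0, -1.0]]
force: [0.1, -0.3, -0.8]
width: 0.0002
finger_force: 0.0
time_s: 2.33
ee_pos: [0.4527, -0.1607, 0.331]
orientation: [[0.001, 1.0, 0.001], [1.0, -0.001, 0.0], [0.0, 0.001, -1.0]]
force: [0.0, 0.0, -0.1]
width: 0.0002
finger_force: 0.0
```

View pics/m1.png

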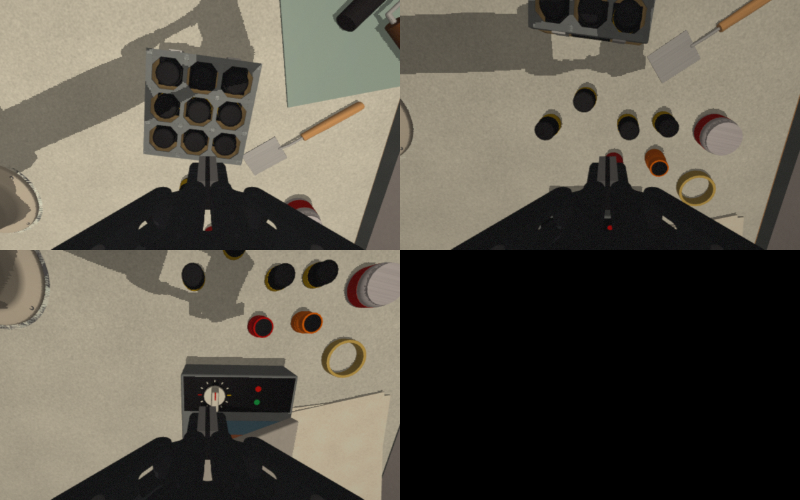

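```bash
cat >> h.py <<'E'
def jars(im,c,zt=0.055,vmax=45):
    h=hsv(im);o=c[4];out=[]
    for ce,st in blobs(cv2.morphologyEx((h[...,2]<vmax).astype(np.uint8),cv2.MORPH_OPEN,np.ones((5,5))),250,4000):
        l,t,w,hh=st[:4]
        if l<3 or t<3 or l+w>637: continue
        m=np.zeros(h.shape[:2],np.uint8);m[t:t+hh,l:l+w]=(h[t:t+hh,l:l+w,2]<vmax)
        cn=max(cv2.findContours(m,0,1)[0],key=cv2.contourArea)[:,0]
        X=np.array([ray(c,u,v,zt)[:2] for u,v in cn]);r=X.mean(0)-o[:2];r/=np.linalg.norm(r);n=np.array([-r[1],r[0]])
        a=X@r;b=X@n;out.append((ce.round(0),(r*(a.max()-.021)+n*(b.max()+b.min())/2).round(4),(b.max()-b.min()).round(3)))
    return out
E
python3 - <<'E'
from h import *;import pickle
for n in("crate","jars","unit"):
    im=cv2.imread(f"pics/w_{n}.png")[:,:,::-1].copy();c=pickle.load(open(f"w_{n}.pkl","rb"));h=hsv(im)
    print(n,c[4].round(3))
    for j in jars(im,c):print(j)
    if n=="crate":
        for ce,st in blobs(h[...,2]<45,250,4000):print(ce.round(1),st,ray(c,*ce,.082).round(4))
im=cv2.imread("pics/w_unit.png")[155:375,265:500]
cv2.imwrite("pics/c3.png",cv2.resize(im,None,fx=2.5,fy=2.5,interpolation=cv2.INTER_CUBIC))
E
```

```text
crate [0.552 0.341 0.426]
(array([271., 115.]), array([0.4776, 0.3219]), np.float64(0.056))
(array([324., 122.]), array([0.5419, 0.3089]), np.float64(0.054))
(array([376., 129.]), array([0.6091, 0.3044]), np.float64(0.057))
(array([267., 169.]), array([0.471 , 0.2558]), np.float64(0.055))
(array([317., 176.]), array([0.5346, 0.2476]), np.float64(0.05))
(array([367., 182.]), array([0.5971, 0.24  ]), np.float64(0.054))
(array([263., 218.]), array([0.463 , 0.1919]), np.float64(0.049))
(array([312., 224.]), array([0.5265, 0.1848]), np.float64(0.049))
(array([360., 230.]), array([0.5894, 0.1768]), np.float64(0.047))
[570.8  21.2] [ 538    0   78   50 2098] [0.7828 0.4123 0.082 ]
[270.9 115. ] [ 249   91   44   47 1651] [0.4876 0.3239 0.082 ]
[324.2 121.9] [ 302   98   46   47 1765] [0.5439 0.317  0.082 ]
[375.7 128.8] [ 353  106   44   46 1636] [0.5991 0.31   0.082 ]
[266.8 168.9] [ 247  149   41   41 1315] [0.4797 0.2659 0.082 ]
[317.4 175.7] [ 297  156   41   41 1292] [0.5361 0.2585 0.082 ]
[367.5 181.9] [ 346  163   41   39 1237] [0.5925 0.2515 0.082 ]
[262.8 218.1] [ 245  200   39   3
[... 182 characters left out ...]
]
(array([295., 160.]), array([0.5078, 0.0457]), np.float64(0.04))
(array([426., 200.]), array([ 0.674, -0.008]), np.float64(0.04))
(array([235., 205.]), array([ 0.4269, -0.013 ]), np.float64(0.04))
(array([365., 204.]), array([ 0.5959, -0.0129]), np.float64(0.04))
(array([415., 269.]), array([ 0.6611, -0.0964]), np.float64(0.031))
unit [ 0.453 -0.081  0.461]
(array([516.,  37.]), array([ 0.6726, -0.0113]), np.float64(0.041))
(array([309.,  42.]), array([ 0.4263, -0.0172]), np.float64(0.04))
(array([450.,  42.]), array([ 0.5942, -0.0166]), np.float64(0.041))
(array([500., 116.]), array([ 0.6579, -0.1017]), np.float64(0.031))
(array([421., 124.]), array([ 0.5607, -0.1095]), np.float64(0.032))
```

View pics/c3.png

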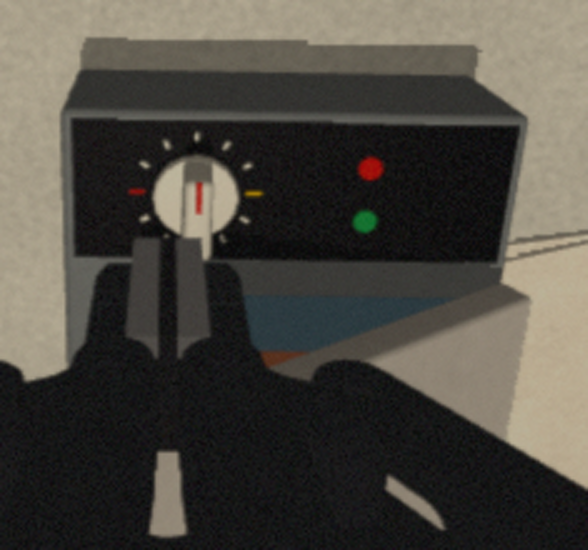

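Run:
```python
from workcell import cams
for n in("wrist","side","scene"):print({k:v for k,v in cams.camera_model(n).items() if k not in("R","t","hand_eye")})
from h import *;import pickle
# side/scene triangulation of wells with common z
S={n:cam(n) for n in("side","scene")}
ps={(1,1):((254,135.8),(382.8,147.5)),(0,1):((237.1,141.9),(367.4,138.8)),(-1,1):((219,148.3),(352.2,130.7)),(1,0):((263.1,144.8),(370.9,157)),(1,-1):((273.3,155),(358.1,167.3))}
def tri(a,b):
    A=np.zeros((3,3));y=np.zeros(3)
    for c,(u,v) in((S["side"],a),(S["scene"],b)):
        f,cx,cy,R,o=c;d=R.T@[(u-cx)/f,(v-cy)/f,1];d/=np.linalg.norm(d);M=np.eye(3)-np.outer(d,d);A+=M;y+=M@o
    return np.linalg.solve(A,y)
for k,(a,b) in ps.items():print(k,tri(a,b).round(4))
print("jar blobs");
for a,b in(((271.4,225.4),(272.4,194.3)),((282.1,200.6),(307.1,193.7)),((320,196.9),(321.6,220.1)),((339,184.1),(347.1,231.3))):print(tri(a,b).round(4))
```

```text
{'fovy': 65.06339696571618, 'cx': 331.70221344854184, 'cy': 203.39709859705113}
{'fovy': 47.680114292046696, 'cx': 330.96804802368416, 'cy': 193.90281405366696}
{'fovy': 42.41570935743027, 'cx': 319.25721127983735, 'cy': 212.67499796534975}
(1, 1) [0.6025 0.308  0.077 ]
(0, 1) [0.5434 0.3155 0.0773]
(-1, 1) [0.4832 0.3236 0.0764]
(1, 0) [0.5951 0.2495 0.0767]
(1, -1) [0.5875 0.1885 0.0758]
jar blobs
[ 0.4249 -0.0124  0.0349]
[0.5061 0.0454 0.0363]
[ 0.5969 -0.0134  0.0351]
[ 0.6764 -0.0081  0.0355]
```

```bash
python3 -m pendant '[[[1,0.036,0.0015,0.018,0,0,0],[1,0.036,0.0015,0.018,0,0,0],[1,0.036,0.0015,0.018,0,0,0],[1,0.036,0.0015,0.018,0,0,0],[1,0.036,0.0015,0.018,0,0,0]]]' >/dev/null
python3 -m pendant '[[[1,0.036,0.0015,0.018,0,0,0],[1,0.036,0.0015,0.018,0,0,0],[1,0.036,0.0015,0.018,0,0,0],[1,0.036,0.0015,0.018,0,0,0],[1,0.036,0.0015,0.018,0,0,0]]]' >/dev/null
python3 -m pendant '[[[1,0,0,0.02,0,0,0],[1,0,0,0,0,0,0],[1,0,0,0,0,0,0]]]'
python3 -c "
from h import *
for i in range(3):print(readout.read_state()['ee_pos'],readout.read_state()['force'])"
```

```text
time_s: 3.47
ee_pos: [0.4665, 0.2006, 0.1296]
orientation: [[-0.003, 1.0, -0.003], [1.0, 0.003, -0.001], [-0.001, -0.003, -1.0]]
force: [-0.2, -0.4, -0.6]
width: 0.0002
finger_force: 0.0
[0.46647    0.20060276 0.12964942] [-0.21907739 -0.43673406 -0.56055827]
[0.46647    0.20060276 0.12964942] [-0.21907739 -0.43673406 -0.56055827]
[0.46647    0.20060276 0.12964942] [-0.21907739 -0.43673406 -0.56055827]
```

```bash
python3 -m pendant '[[[1,0.003,0,0.031,0,0,0],[1,0,0,0.002,0,0,0],[1,0,0,0.002,0,0,0]]]' | egrep 'ee_pos|force:'
python3 -m pendant '[[[1,0,0,0.003,0,0,0],[1,0,0,0,0,0,0]]]'| egrep 'ee_pos|force:'
python3 -m pendant '[[[1,0,0,0.002,0,0,0],[1,0,0,0,0,0,0]]]'| egrep 'ee_pos|force:'
python3 -m pendant '[[[1,0,0,0.002,0,0,0],[1,0,0,0,0,0,0]]]'| egrep 'ee_pos|force:'
```

```text
ee_pos: [0.4674, 0.2018, 0.0959]
force: [0.0, 0.3, 0.1]
finger_force: 0.0
ee_pos: [0.4684, 0.2019, 0.0942]
force: [-0.6, -0.0, -0.2]
finger_force: 0.0
ee_pos: [0.4683, 0.2021, 0.0917]
force: [-0.9, 0.3, -0.0]
finger_force: 0.1
ee_pos: [0.4679, 0.2022, 0.089]
force: [-0.9, 0.7, 0.2]
finger_force: 0.1
```

```bash
for k in 1 2; do python3 -m pendant '[[[1,0,0,0.003,0,0,0],[1,0,0,0,0,0,0]]]'| egrep 'ee_pos|force:|torq'; done
python3 -m pendant '[[[1,0,0,0.003,0,0,0],[1,0,0,0,0,0,0]]]'| egrep 'ee_pos|force:'
```

```text
ee_pos: [0.4676, 0.2022, 0.0853]
force: [0.0, 0.2, 0.2]
finger_force: 0.1
ee_pos: [0.4675, 0.2022, 0.0822]
force: [0.3, 0.9, -1.1]
finger_force: 0.1
ee_pos: [0.4676, 0.2022, 0.0792]
force: [0.6, -0.6, 0.3]
finger_force: 0.1
```

```bash
python3 -m pendant '[[[1,0,0,-0.024,0,0,0],[1,-0.004,0.0298,0,0,0,0],[1,-0.004,0.0298,0,0,0,0],[1,0,0,0.01,0,0,0],[1,0,0,0,0,0,0]]]'| egrep 'ee_pos|force:'
python3 -m pendant '[[[1,0,0,0.003,0,0,0],[1,0,0,0,0,0,0]]]'| egrep 'ee_pos|force:'
python3 -m pendant '[[[1,0,0,0.003,0,0,0],[1,0,0,0,0,0,0]]]'| egrep 'ee_pos|force:'
```

```text
ee_pos: [0.5272, 0.1936, 0.0913]
force: [-1.3, -0.1, -0.4]
finger_force: 0.1
ee_pos: [0.5263, 0.1943, 0.09]
force: [-0.2, 0.1, 0.7]
finger_force: 0.1
ee_pos: [0.5267, 0.1945, 0.0877]
force: [0.4, -0.1, -0.0]
finger_force: 0.1
```

```bash
python3 -m pendant '[[[1,0,0,0.003,0,0,0],[1,0,0,0,0,0,0]]]'| egrep 'ee_pos|force:'
python3 -m pendant '[[[1,0,0,0.003,0,0,0],[1,0,0,0,0,0,0]]]'| egrep 'ee_pos|force:'
python3 -m pendant '[[[1,0,0,0.003,0,0,0],[1,0,0,0,0,0,0]]]'| egrep 'ee_pos|force:'
```

```text
ee_pos: [0.5271, 0.1944, 0.0846]
force: [-0.1, -0.1, -0.1]
finger_force: 0.1
ee_pos: [0.5272, 0.1943, 0.0814]
force: [-0.1, 0.8, 0.2]
finger_force: 0.1
ee_pos: [0.5272, 0.1942, 0.0782]
force: [0.5, -0.2, -0.4]
finger_force: 0.1
```

```bash
python3 -m pendant '[[[1,0,0,-0.024,0,0,0],[1,-0.003,0.0298,0,0,0,0],[1,-0.003,0.0298,0,0,0,0],[1,0,0,0.014,0,0,0],[1,0,0,0,0,0,0]]]'| egrep 'ee_pos|force:'
python3 -m pendant '[[[1,0,0,0.003,0,0,0],[1,0,0,0,0,0,0]]]'| egrep 'ee_pos|force:'
python3 -m pendant '[[[1,0,0,0.003,0,0,0],[1,0,0,0,0,0,0]]]'| egrep 'ee_pos|force:'
python3 -m pendant '[[[1,0,0,0.003,0,0,0],[1,0,0,0,0,0,0]]]'| egrep 'ee_pos|force:'
```

```text
ee_pos: [0.5913, 0.1881, 0.0931]
force: [4.8, -1.8, 13.5]
finger_force: 6.2
ee_pos: [0.5916, 0.1881, 0.093]
force: [5.4, -2.8, 19.5]
finger_force: 10.2
ee_pos: [0.5918, 0.1881, 0.0929]
force: [0.1, -5.7, 31.1]
finger_force: 15.5
ee_pos: [0.5921, 0.1882, 0.0929]
force: [-5.2, -6.5, 41.6]
finger_force: 21.0
```

```bash
python3 -m pendant '[[[1,0,0,-0.025,0,0,0],[1,0.03,0.001,0,0,0,0],[1,0.03,0.001,0,0,0,0],[1,0,0,0.017,0,0,0],[1,0,0,0.001,0,0,0]]]'| egrep 'ee_pos|force:'
echo 00; python3 -m pendant '[[[1,0,0,-0.017,0,0,0],[1,0.004,-0.0298,0,0,0,0],[1,0.004,-0.0298,0,0,0,0],[1,0,0,0.016,0,0,0],[1,0,0,0.001,0,0,0]]]'| egrep 'ee_pos|force:'
```

```text
ee_pos: [0.5911, 0.2525, 0.0931]
force: [-2.3, 7.4, 22.0]
finger_force: 10.7
00
ee_pos: [0.5283, 0.2582, 0.0934]
force: [-17.1, -1.0, 34.8]
finger_force: 16.8
```

```bash
python3 -m pendant '[[[1,0,0,-0.017,0,0,0],[1,0.003,-0.0285,0,0,0,0],[1,0.003,-0.0285,0,0,0,0],[1,0,0,0.008,0,0,0],[1,0,0,0.008,0,0,0]]]'| egrep 'ee_pos|force:'
python3 -m pendant '[[[1,0,0,0.002,0,0,0],[1,0,0,0,0,0,0]]]'| egrep 'ee_pos|force:'
```

```text
ee_pos: [0.4718, 0.2633, 0.093]
force: [-23.2, -8.9, 62.5]
finger_force: 30.6
ee_pos: [0.473, 0.2635, 0.0936]
force: [-15.2, -3.7, 37.4]
finger_force: 18.3
```

```bash
python3 -m pendant '[[[1,0,0,-0.022,0,0,0],[1,0.03,0.004,0,0,0,0],[1,0.03,0.004,0,0,0,0],[1,0,0,0,0,0,0]]]'| egrep 'ee_pos|force:'
python3 -m pendant '[[[1,0,0,0.006,0,0,0],[1,0,0,0,0,0,0]]]'| egrep 'ee_pos|force:'
python3 -m pendant '[[[1,0,0,0.006,0,0,0],[1,0,0,0,0,0,0]]]'| egrep 'ee_pos|force:'
```

```text
ee_pos: [0.4806, 0.3258, 0.107]
force: [-0.3, 0.3, -1.1]
finger_force: 0.0
ee_pos: [0.4798, 0.3214, 0.0992]
force: [0.4, -0.5, -0.5]
finger_force: 0.0
ee_pos: [0.4799, 0.321, 0.0939]
force: [-0.2, -0.7, 0.1]
finger_force: 0.0
```

```bash
python3 -m pendant '[[[1,0,0,0.005,0,0,0],[1,0,0,0,0,0,0]]]'| egrep 'ee_pos|force:'
python3 -m pendant '[[[1,0,0,-0.013,0,0,0],[1,-0.004,0.0305,0,0,0,0],[1,-0.004,0.0305,0,0,0,0],[1,0,0,0,0,0,0]]]'| egrep 'ee_pos|force:'
python3 -m pendant '[[[1,0,0,0.007,0,0,0],[1,0,0,0.007,0,0,0],[1,0,0,0,0,0,0]]]'| egrep 'ee_pos|force:'
```

```text
ee_pos: [0.4802, 0.3215, 0.0897]
force: [-0.3, -0.2, -0.0]
finger_force: 0.1
ee_pos: [0.5455, 0.3129, 0.1047]
force: [0.5, 0.3, -0.0]
finger_force: 0.0
ee_pos: [0.5401, 0.3141, 0.088]
force: [-0.2, -0.4, 0.1]
finger_force: 0.1
```

```bash
python3 -m pendant '[[[1,0,0,-0.04,0,0,0],[0.3,-0.03,-0.004,-0.025,0,0,0],[0.3,-0.03,-0.004,-0.025,0,0,0],[0.3,-0.03,-0.004,-0.025,0,0,0],[0.3,-0.04,-0.004,0,0,0,0]]]'| egrep 'ee_pos|force:'
python3 -m pendant '[[[0.3,-0.04,-0.006,0,0,0,0],[0.3,-0.04,-0.006,0,0,0,0],[0.3,-0.04,-0.006,0,0,0,0],[0.3,-0.02,0,0,0,0,0],[0.3,0,0,0,0,0,0]]]'| egrep 'ee_pos|force:|wid'
cat > look.py <<'E'
from h import *;import sys
s=readout.read_state()
im,c=snap("wrist",sys.argv[1]);e=s["ee_pos"];print(e.round(4))
for ce,p,w in jars(im,c):
    if .03<w<.05:print(ce,p,w,"tool dx,dy to it:",(p[1]-e[1]).round(4),(p[0]-e[0]).round(4))
E
python3 look.py w2
```

```text
ee_pos: [0.5257, 0.1852, 0.2115]
force: [1.4, -0.6, 1.1]
finger_force: 0.0
ee_pos: [0.5064, 0.041, 0.2052]
force: [0.1, -0.6, 0.3]
width: 0.0603
finger_force: 0.0
[0.5064 0.041  0.2052]
[331. 181.] [0.5062 0.0465] 0.039 tool dx,dy to it: 0.0055 -0.0002
[496. 231.] [ 0.6736 -0.0082] 0.039 tool dx,dy to it: -0.0492 0.1672
[253. 236.] [ 0.4289 -0.0136] 0.044 tool dx,dy to it: -0.0546 -0.0775
[419. 236.] [ 0.5955 -0.0133] 0.04 tool dx,dy to it: -0.0543 0.0891
```

View pics/w2.png

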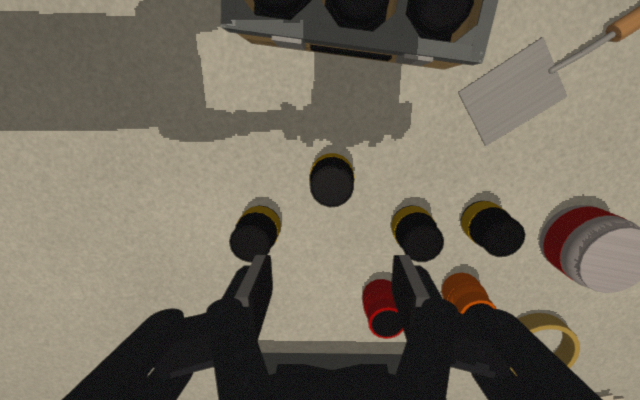

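```bash
python3 -m pendant '[[[0.3,0.005,0,0.035,0,0,0],[0.3,0,0,0.04,0,0,0],[0.3,0,0,0.04,0,0,0],[0.3,0,0,0.02,0,0,0],[0.3,0,0,0.01,0,0,0]]]'| egrep 'ee_pos|force:'
python3 -m pendant '[[[0.3,0,0,0.008,0,0,0],[0.3,0,0,0,0,0,0],[1,0,0,0,0,0,0],[1,0,0,0,0,0,0],[1,0,0,0,0,0,0]]]' 60 | egrep 'ee_pos|force:|wid'
python3 -m pendant '[[[1,0,0,0,0,0,0],[1,0,0,0,0,0,0],[1,0,0,-0.02,0,0,0],[1,0,0,-0.02,0,0,0],[1,0,0,-0.02,0,0,0]]]' | egrep 'ee_pos|force:|wid'
```

```text
ee_pos: [0.5046, 0.0509, 0.0552]
force: [-0.7, -1.1, -0.9]
finger_force: 0.0
ee_pos: [0.5088, 0.0495, 0.0544]
force: [-1.0, 0.5, 3.9]
width: 0.0391
finger_force: 60.3
ee_pos: [0.5073, 0.0491, 0.1127]
force: [0.4, 0.3, -1.5]
width: 0.0396
finger_force: 60.5
```

```bash
python3 -m pendant '[[[1,0,0,-0.04,0,0,0],[1,0.03,0.005,-0.01,0,0,0],[1,0.04,0.005,0,0,0,0],[1,0.04,0.005,0,0,0,0],[1,0.04,0.005,0,0,0,0]]]'| egrep 'ee_pos|force:|wid'
python3 -m pendant '[[[1,0,0,0,0,0,0],[1,0,0,0,0,0,0]]]'| egrep 'ee_pos|force:|wid'
python3 -c "
from h import *
im,c=snap('wrist','w3')
for n in('side','scene'):snap(n,n+'3')
a=cv2.imread('pics/side3.png')[110:210,190:310];b=cv2.imread('pics/scene3.png')[110:210,300:420]
o=np.hstack([cv2.resize(a,(360,300)),cv2.resize(b,(360,300))]);o=np.vstack([o,np.hstack([cv2.resize(cv2.imread('pics/w3.png'),(480,300)),np.zeros((300,240,3),np.uint8)])]);cv2.imwrite('pics/m3.png',o)"
```

```text
ee_pos: [0.5279, 0.2006, 0.163]
force: [1.0, -1.4, -1.2]
width: 0.0395
finger_force: 60.7
ee_pos: [0.5272, 0.2012, 0.1617]
force: [-0.0, -0.5, -1.7]
width: 0.0393
finger_force: 60.8
```

View pics/m3.png

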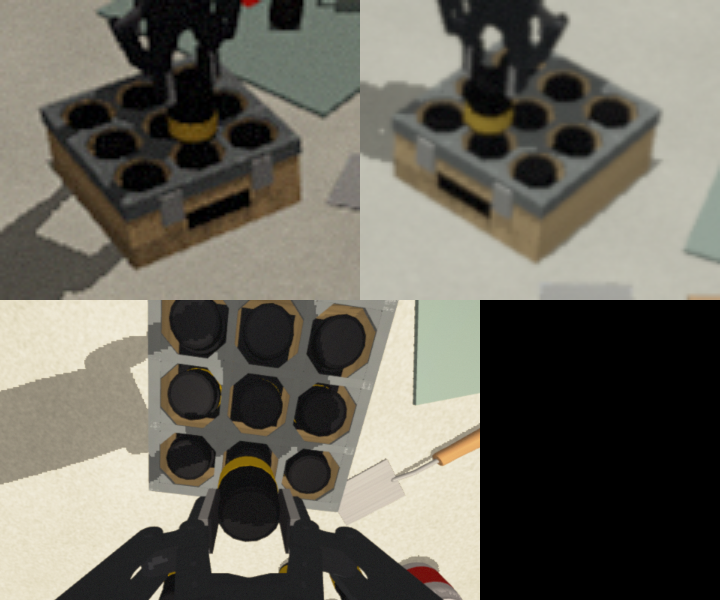

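Run:
```python
from h import *
s=readout.read_state();c=cam("wrist",s)
im=cv2.imread("pics/w3.png")[:,:,::-1].copy();h=hsv(im)
# hole = dark or tan inside the grey deck
tan=(h[...,0]<25)&(h[...,1]>70)&(h[...,2]>60)&(h[...,2]<215)
m=((h[...,2]<48)|tan).astype(np.uint8)
for ce,st in blobs(m,600,9000):print(ce.round(0),st,((ray(c,st[0],st[1]+st[3]/2,.082)+ray(c,st[0]+st[2],st[1]+st[3]/2,.082))/2).round(4),ray(c,*ce,.082).round(4))
for p in((249,208),(413,229),(331,218.5),(256,124),(433,147),(344.5,135.5)):print(p,ray(c,*p,.082).round(4))
print(c[4])
```

```text
[260.  34.] [ 215    0   90   77 5846] [0.4848 0.3125 0.082 ] [0.4848 0.315  0.082 ]
[358.  42.] [ 313    0   91   91 6698] [0.544  0.3087 0.082 ] [0.5435 0.3104 0.082 ]
[454.  54.] [ 409    5   92   99 6702] [0.6029 0.3037 0.082 ] [0.6022 0.304  0.082 ]
[252. 127.] [ 214   86   82   85 4104] [0.4776 0.2598 0.082 ] [0.4756 0.2605 0.082 ]
[344. 139.] [ 303   98   83   84 5336] [0.5362 0.2523 0.082 ] [0.5357 0.2528 0.082 ]
[431. 151.] [ 391  110   83   82 5064] [0.5952 0.245  0.082 ] [0.5945 0.245  0.082 ]
[607. 194.] [576 171  64  50 638] [0.7212 0.2134 0.082 ] [0.7202 0.2148 0.082 ]
[250. 212.] [ 213  177   75   71 4075] [0.4698 0.2013 0.082 ] [0.4692 0.2018 0.082 ]
(249, 208) [0.469  0.2047 0.082 ]
(413, 229) [0.5867 0.1884 0.082 ]
(331, 218.5) [0.5272 0.1967 0.082 ]
(256, 124) [0.4785 0.2626 0.082 ]
(433, 147) [0.5952 0.2476 0.082 ]
(344.5, 135.5) [0.5362 0.2552 0.082 ]
[0.52780219 0.27816317 0.29198446]
```

Run:
```python
from h import *
s=readout.read_state();c=cam("wrist",s)
print(s["ee_pos"]);[print(p,ray(c,*p,.163).round(4)) for p in((332,285),(332,280),(332,290))]
print("band mid front?",ray(c,328,222,.135).round(4))
im=cv2.imread("pics/w3.png")[150:400,220:450];cv2.imwrite("pics/c4.png",cv2.resize(im,None,fx=2.2,fy=2.2))
```

```text
[0.52750588 0.19838278 0.16195451]
(332, 285) [0.5279 0.1943 0.163 ]
(332, 280) [0.5279 0.197  0.163 ]
(332, 290) [0.5278 0.1915 0.163 ]
band mid front? [0.5257 0.2152 0.135 ]
```

View pics/c4.png

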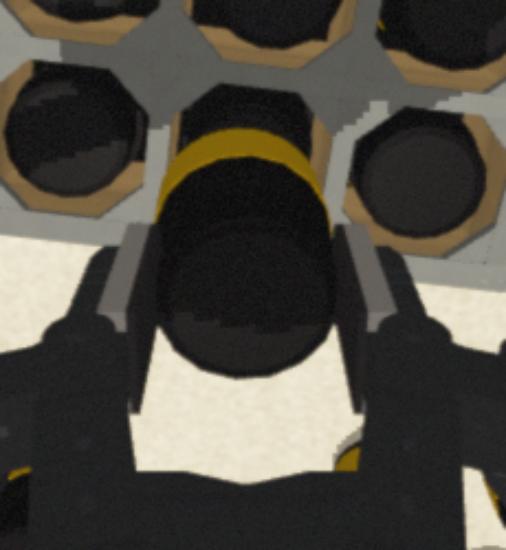

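```bash
python3 -m pendant '[[[1,0.001,0.001,0.012,0,0,0],[1,0,0,0.01,0,0,0],[1,0,0,0.005,0,0,0],[1,0,0,0,0,0,0]]]'| egrep 'ee_pos|force:|wid'
python3 -m pendant '[[[1,0,0,0.005,0,0,0],[1,0,0,0.005,0,0,0],[1,0,0,0,0,0,0]]]'| egrep 'ee_pos|force:|wid'
```

```text
ee_pos: [0.5274, 0.1992, 0.132]
force: [-0.4, -0.5, -1.2]
width: 0.0392
finger_force: 60.8
ee_pos: [0.5281, 0.2001, 0.1237]
force: [0.8, 0.1, -1.0]
width: 0.0399
finger_force: 60.8
```

```bash
python3 -m pendant '[[[1,0,0,0.007,0,0,0],[1,0,0,0.007,0,0,0],[1,0,0,0.006,0,0,0],[1,0,0,0,0,0,0]]]'| egrep 'ee_pos|force:|wid'
python3 -m pendant '[[[0.3,0,0,0,0,0,0],[0.3,0,0,0,0,0,0],[0.3,0,0,0,0,0,0],[0.3,0,0,-0.03,0,0,0],[0.3,0,0,-0.03,0,0,0]]]'| egrep 'ee_pos|force:|wid'
python3 -m pendant '[[[1,0,0,0,0,0,0],[1,0,0,0,0,0,0],[1,0,0,0,0,0,0],[1,0,0,0,0,0,0],[1,0,0,0,0,0,0]]]'| egrep 'ee_pos|force:|wid'
python3 -m pendant '[[[1,0,0,0.03,0,0,0],[1,0,0,0.02,0,0,0],[1,0,0,0.01,0,0,0],[1,0,0,0.01,0,0,0],[1,0,0,0,0,0,0]]]'| egrep 'ee_pos|force:|wid'
```

```text
ee_pos: [0.5276, 0.2001, 0.1028]
force: [0.5, -0.3, -1.3]
width: 0.0391
finger_force: 60.8
ee_pos: [0.5272, 0.1999, 0.1634]
force: [0.9, 0.3, 0.6]
width: 0.0598
finger_force: 0.0
ee_pos: [0.5278, 0.2001, 0.1634]
force: [0.3, 0.9, 0.5]
width: 0.0006
finger_force: 0.0
ee_pos: [0.5284, 0.2003, 0.0945]
force: [0.9, -0.0, -0.1]
width: -0.0
finger_force: 0.0
```

```bash
python3 -m pendant '[[[1,0,0,0.003,0,0,0],[1,0,0,0,0,0,0],[1,0,0,0,0,0,0]]]'| egrep 'ee_pos|force:|wid'
python3 -m pendant '[[[1,0,0,0.002,0,0,0],[1,0,0,0,0,0,0],[1,0,0,0,0,0,0]]]'| egrep 'ee_pos|force:|wid'
```

```text
ee_pos: [0.5291, 0.2005, 0.0931]
force: [0.2, 0.7, 3.9]
width: 0.0002
finger_force: 2.1
ee_pos: [0.5294, 0.2007, 0.093]
force: [-2.6, -0.6, 11.9]
width: 0.0002
finger_force: 6.2
```

```bash
python3 -m pendant '[[[1,0,0,-0.04,0,0,0],[0.3,-0.032,-0.017,-0.02,0,0,0],[0.3,-0.032,-0.017,-0.02,0,0,0],[0.3,-0.032,-0.017,-0.02,0,0,0],[0.3,-0.035,-0.017,-0.01,0,0,0]]]'| egrep 'ee_pos'
python3 -m pendant '[[[0.3,-0.035,-0.017,-0.01,0,0,0],[0.3,-0.035,-0.017,0,0,0,0],[0.3,-0.009,0,0,0,0,0],[0.3,0,0,0,0,0,0],[0.3,0,0,0,0,0,0]]]'| egrep 'ee_pos|wid'
python3 look.py w4
```

```text
ee_pos: [0.46, 0.0686, 0.2024]
ee_pos: [0.4265, -0.0098, 0.2096]
width: 0.0599
[ 0.4265 -0.0098  0.2096]
[301. 158.] [0.3981 0.0169] 0.039 tool dx,dy to it: 0.0267 -0.0284
[583. 183.] [ 0.6728 -0.0091] 0.04 tool dx,dy to it: 0.0007 0.2463
[502. 189.] [ 0.5942 -0.0143] 0.04 tool dx,dy to it: -0.0045 0.1677
[560. 273.] [ 0.6588 -0.0986] 0.032 tool dx,dy to it: -0.0888 0.2323
[465. 280.] [ 0.5626 -0.106 ] 0.033 tool dx,dy to it: -0.0962 0.1361
```

```bash
python3 -m pendant '[[[0.3,0.024,-0.028,0,0,0,0],[0.3,0,0,0,0,0,0],[0.3,0,0,0,0,0,0]]]'| egrep 'ee_pos|wid'
python3 look.py w5 | head -3
```

```text
ee_pos: [0.3982, 0.016, 0.2096]
width: 0.0595
[0.3982 0.016  0.2096]
[477.  23.] [0.5226 0.1581] 0.038 tool dx,dy to it: 0.1421 0.1244
[330. 184.] [0.3973 0.0182] 0.039 tool dx,dy to it: 0.0022 -0.0009
```

```bash
python3 -m pendant '[[[0.3,0,0,0.04,0,0,0],[0.3,0,0,0.04,0,0,0],[0.3,0,0,0.04,0,0,0],[0.3,0,0,0.025,0,0,0],[0.3,0,0,0.01,0,0,0]]]'| egrep 'ee_pos|force:'
python3 -m pendant '[[[0.3,0,0,0,0,0,0],[1,0,0,0,0,0,0],[1,0,0,0,0,0,0],[1,0,0,0,0,0,0],[1,0,0,0,0,0,0]]]' 60 | egrep 'ee_pos|force:|wid'
python3 -m pendant '[[[1,0,0,-0.02,0,0,0],[1,0,0,-0.03,0,0,0],[1,0,0,-0.04,0,0,0],[1,0,0,-0.018,0,0,0]]]' | egrep 'ee_pos|force:|wid'
```

```text
ee_pos: [0.3962, 0.0146, 0.0499]
force: [0.2, -0.5, -0.1]
finger_force: 0.0
ee_pos: [0.4, 0.0142, 0.0573]
force: [-0.9, -0.5, 5.4]
width: 0.0393
finger_force: 60.8
ee_pos: [0.3996, 0.0142, 0.1683]
force: [-0.3, 0.3, -1.0]
width: 0.039
finger_force: 60.6
```

```bash
python3 -m pendant '[[[1,0.037,0.0138,0,0,0,0],[1,0.037,0.0138,0,0,0,0],[1,0.037,0.0138,0,0,0,0],[1,0.037,0.0138,0,0,0,0],[1,0.037,0.0138,0,0,0,0]]]'| egrep 'ee_pos|wid'
python3 -m pendant '[[[1,0,0,0,0,0,0],[1,0,0,0,0,0,0]]]'| egrep 'ee_pos|force:|wid'
cat > hold.py <<'E'
from h import *;import sys
s=readout.read_state();im,c=snap("wrist",sys.argv[1]);e=s["ee_pos"];print("tcp",e.round(4))
h=hsv(im);tan=(h[...,0]<25)&(h[...,1]>70)&(h[...,2]>60)&(h[...,2]<215)
for ce,st in blobs(((h[...,2]<48)|tan),600,9000):
    if st[0]>2 and st[1]>2 and st[0]+st[2]<638 and 60<st[2]<110 and 60<st[3]<110:print("hole",st[:4],ray(c,st[0]+st[2]/2,st[1]+st[3]/2,.082)[:2].round(4))
E
python3 hold.py w6
python3 -c "
import cv2;im=cv2.imread('pics/w6.png')[150:400,220:450];cv2.imwrite('pics/c6.png',cv2.resize(im,None,fx=2.2,fy=2.2))"
```

```text
ee_pos: [0.4681, 0.2012, 0.1637]
width: 0.039
ee_pos: [0.4675, 0.2009, 0.1624]
force: [-0.3, -0.7, -2.1]
width: 0.0392
finger_force: 60.7
tcp [0.4675 0.2009 0.1624]
hole [505   5  93  98] [0.6012 0.307 ]
hole [303  85  84  85] [0.4761 0.2628]
hole [392  97  84  84] [0.5351 0.2556]
hole [479 110  84  81] [0.5941 0.2482]
hole [377 187  77  70] [0.528  0.1965]
hole [456 198  77  68] [0.5863 0.1889]
```

View pics/c6.png

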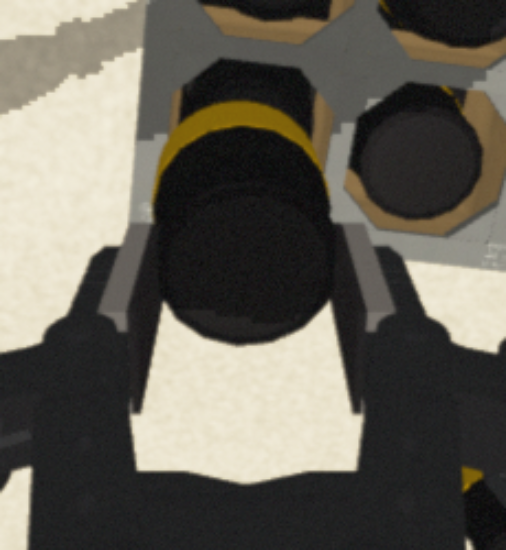

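```bash
python3 -m pendant '[[[1,0,0.001,0.014,0,0,0],[1,0,0,0.01,0,0,0],[1,0,0,0.005,0,0,0],[1,0,0,0.005,0,0,0],[1,0,0,0,0,0,0]]]'| egrep 'ee_pos|force:|wid'
python3 -m pendant '[[[1,0,0,0.005,0,0,0],[1,0,0,0.005,0,0,0],[1,0,0,0,0,0,0]]]'| egrep 'ee_pos|force:|wid'
```

```text
ee_pos: [0.4679, 0.1984, 0.1278]
force: [0.1, 0.6, -1.7]
width: 0.039
finger_force: 60.8
ee_pos: [0.4681, 0.1991, 0.118]
force: [-0.5, -0.8, -1.5]
width: 0.0392
finger_force: 60.7
```

Now it is inside the well. I lower it, release and push.

```bash
python3 -m pendant '[[[1,0,0,0.007,0,0,0],[1,0,0,0.007,0,0,0],[1,0,0,0,0,0,0]]]'| egrep 'ee_pos|force:|wid'
python3 -m pendant '[[[0.3,0,0,0,0,0,0],[0.3,0,0,0,0,0,0],[0.3,0,0,0,0,0,0],[0.3,0,0,-0.03,0,0,0],[0.3,0,0,-0.03,0,0,0]]]'| egrep 'ee_pos|force:|wid'
python3 -m pendant '[[[1,0,0,0,0,0,0],[1,0,0,0,0,0,0],[1,0.002,0,0,0,0,0],[1,0,0,0,0,0,0],[1,0,0,0,0,0,0]]]'| egrep 'ee_pos|force:|wid'
python3 -m pendant '[[[1,0,0,0.03,0,0,0],[1,0,0,0.02,0,0,0],[1,0,0,0.01,0,0,0],[1,0,0,0.008,0,0,0],[1,0,0,0,0,0,0]]]'| egrep 'ee_pos|force:|wid'
python3 -m pendant '[[[1,0,0,0.004,0,0,0],[1,0,0,0,0,0,0],[1,0,0,0,0,0,0]]]'| egrep 'ee_pos|force:|wid'
```

```text
ee_pos: [0.4677, 0.1991, 0.1029]
force: [-0.1, 0.5, -1.5]
width: 0.0389
finger_force: 60.7
ee_pos: [0.4673, 0.1989, 0.1637]
force: [0.8, 0.4, -0.7]
width: 0.0597
finger_force: 0.0
ee_pos: [0.4678, 0.2012, 0.1634]
force: [-0.2, -0.5, -0.5]
width: 0.0002
finger_force: 0.0
ee_pos: [0.4674, 0.2009, 0.0947]
force: [0.1, 0.3, 0.0]
width: 0.0001
finger_force: 0.0
ee_pos: [0.4689, 0.2014, 0.0938]
force: [0.4, 0.2, -0.5]
width: -0.0001
finger_force: 0.0
```

```bash
python3 -m pendant '[[[1,0,0,0.003,0,0,0],[1,0,0,0,0,0,0],[1,0,0,0,0,0,0]]]'| egrep 'ee_pos|force:|wid'
python3 -m pendant '[[[1,0,0,0.003,0,0,0],[1,0,0,0,0,0,0],[1,0,0,0,0,0,0]]]'| egrep 'ee_pos|force:|wid'
```

```text
ee_pos: [0.4695, 0.2016, 0.0931]
force: [-3.2, -1.2, 9.2]
width: -0.0003
finger_force: 4.7
ee_pos: [0.4705, 0.2019, 0.0932]
force: [-5.3, -2.3, 21.0]
width: 0.0
finger_force: 10.7
```

```bash
python3 -m pendant '[[[1,0,0,-0.04,0,0,0],[0.3,-0.03,0.018,-0.02,0,0,0],[0.3,-0.03,0.018,-0.02,0,0,0],[0.3,-0.03,0.018,-0.02,0,0,0],[0.3,-0.031,0.018,-0.02,0,0,0]]]'| egrep 'ee_pos'
python3 -m pendant '[[[0.3,-0.031,0.018,0,0,0,0],[0.3,-0.031,0.018,0,0,0,0],[0.3,-0.031,0.018,0,0,0,0],[0.3,0,0,0,0,0,0],[0.3,0,0,0,0,0,0]]]'| egrep 'ee_pos|wid'
python3 look.py w7
```

```text
ee_pos: [0.5412, 0.0792, 0.209]
ee_pos: [0.5949, -0.0144, 0.2067]
width: 0.0595
[ 0.5949 -0.0144  0.2067]
[414. 179.] [ 0.6741 -0.0083] 0.039 tool dx,dy to it: 0.0061 0.0792
[334. 185.] [ 0.5967 -0.0133] 0.038 tool dx,dy to it: 0.0011 0.0018
[304. 278.] [ 0.5672 -0.1047] 0.032 tool dx,dy to it: -0.0903 -0.0277
```

```bash
python3 -m pendant '[[[0.3,0.001,0.002,0.04,0,0,0],[0.3,0,0,0.04,0,0,0],[0.3,0,0,0.04,0,0,0],[0.3,0,0,0.025,0,0,0],[0.3,0,0,0.008,0,0,0]]]'| egrep 'ee_pos|force:'
python3 -m pendant '[[[0.3,0,0,0,0,0,0],[1,0,0,0,0,0,0],[1,0,0,0,0,0,0],[1,0,0,0,0,0,0],[1,0,0,0,0,0,0]]]' 60 | egrep 'ee_pos|force:|wid'
python3 -m pendant '[[[1,0,0,-0.02,0,0,0],[1,0,0,-0.03,0,0,0],[1,0,0,-0.04,0,0,0],[1,0,0,-0.022,0,0,0]]]' | egrep 'ee_pos|force:|wid'
```

```text
ee_pos: [0.593, -0.0099, 0.0483]
force: [-0.8, 0.2, -1.5]
finger_force: 0.0
ee_pos: [0.5981, -0.0116, 0.0574]
force: [-1.7, 1.3, 7.2]
width: 0.0388
finger_force: 61.1
ee_pos: [0.5974, -0.0119, 0.1713]
force: [1.2, -0.1, -1.1]
width: 0.0391
finger_force: 60.6
```

```bash
python3 -m pendant '[[[1,0.037,-0.006,0,0,0,0],[1,0.037,-0.006,0,0,0,0],[1,0.037,-0.006,0,0,0,0],[1,0.037,-0.006,0,0,0,0],[1,0.037,-0.006,0,0,0,0]]]'| egrep 'ee_pos|wid'
python3 -m pendant '[[[1,0.036,-0.006,0,0,0,0],[1,0.036,-0.006,0,0,0,0],[1,0.036,-0.006,0,0,0,0],[1,0.034,-0.006,0,0,0,0],[1,0,0,0,0,0,0]]]'| egrep 'ee_pos|wid'
python3 -m pendant '[[[1,0,0,0,0,0,0],[1,0,0,0,0,0,0]]]'| egrep 'ee_pos|force:|wid'
cat >> hold.py <<'E'
# held lid: lowest dark pixel below the hand's centre column = near edge of the lid top
zt=e[2]-.002
col=h[:,326:338,2].mean(1)<40
v=np.where(~col[250:])[0];vb=250+v[0];print("lid near edge row",vb,"jar centre",(ray(c,331,vb,zt)[:2]+[0,.021]).round(4))
E
python3 hold.py w8
```

```text
ee_pos: [0.5662, 0.1748, 0.167]
width: 0.0392
ee_pos: [0.5405, 0.3213, 0.1663]
width: 0.0389
ee_pos: [0.5426, 0.315, 0.1662]
force: [-0.4, 0.1, -1.2]
width: 0.0391
finger_force: 60.6
tcp [0.5426 0.315  0.1662]
hole [214 168  73  72] [0.4843 0.3228]
hole [375 189  75  68] [0.6023 0.308 ]
lid near edge row 314 jar centre [0.5425 0.313 ]
```

```bash
python3 -m pendant '[[[1,0.002,0.001,0.016,0,0,0],[1,0,0,0.012,0,0,0],[1,0,0,0.005,0,0,0],[1,0,0,0.005,0,0,0],[1,0,0,0,0,0,0]]]'| egrep 'ee_pos|force:|wid'
python3 -m pendant '[[[1,0,0,0.005,0,0,0],[1,0,0,0.005,0,0,0],[1,0,0,0,0,0,0]]]'| egrep 'ee_pos|force:|wid'
```

```text
ee_pos: [0.5431, 0.3162, 0.1263]
force: [0.2, -0.1, -1.6]
width: 0.0387
finger_force: 60.7
ee_pos: [0.5432, 0.3171, 0.117]
force: [0.0, -1.3, -1.5]
width: 0.039
finger_force: 60.7
```

```bash
python3 -m pendant '[[[1,0,0,0.007,0,0,0],[1,0,0,0.007,0,0,0],[1,0,0,0,0,0,0]]]'| egrep 'ee_pos|force:|wid'
python3 -m pendant '[[[0.3,0,0,0,0,0,0],[0.3,0,0,0,0,0,0],[0.3,0,0,0,0,0,0],[0.3,0,0,-0.03,0,0,0],[0.3,0,0,-0.03,0,0,0]]]'| egrep 'ee_pos|force:|wid'
python3 -m pendant '[[[1,0,0,0,0,0,0],[1,0,0,0,0,0,0],[1,-0.002,0,0,0,0,0],[1,0,0,0,0,0,0],[1,0,0,0,0,0,0]]]'| egrep 'ee_pos|force:|wid'
python3 -m pendant '[[[1,0,0,0.03,0,0,0],[1,0,0,0.02,0,0,0],[1,0,0,0.012,0,0,0],[1,0,0,0.008,0,0,0],[1,0,0,0,0,0,0]]]'| egrep 'ee_pos|force:|wid'
python3 -m pendant '[[[1,0,0,0.003,0,0,0],[1,0,0,0,0,0,0],[1,0,0,0,0,0,0]]]'| egrep 'ee_pos|force:|wid'
```

```text
ee_pos: [0.5428, 0.317, 0.1018]
force: [-0.5, -0.0, -1.1]
width: 0.039
finger_force: 60.7
ee_pos: [0.5423, 0.3167, 0.1622]
force: [0.7, -0.1, 0.3]
width: 0.0599
finger_force: 0.0
ee_pos: [0.5429, 0.3149, 0.1622]
force: [-0.7, 0.3, -0.3]
width: 0.0006
finger_force: 0.0
ee_pos: [0.5434, 0.3152, 0.0942]
force: [0.2, -0.4, 0.8]
width: -0.0001
finger_force: 0.0
ee_pos: [0.544, 0.3155, 0.0931]
force: [-1.9, -1.5, 7.6]
width: 0.0002
finger_force: 3.7
```

```bash
python3 -m pendant '[[[1,0,0,0.003,0,0,0],[1,0,0,0,0,0,0]]]'| egrep 'ee_pos|force:|wid'
python3 -m pendant '[[[1,0,0,-0.041,0,0,0],[0.3,-0.035,0.014,-0.016,0,0,0],[0.3,-0.035,0.014,-0.016,0,0,0],[0.3,-0.035,0.014,-0.016,0,0,0],[0.3,-0.035,0.014,-0.016,0,0,0]]]'| egrep 'ee_pos'
python3 -m pendant '[[[0.3,-0.036,0.015,-0.014,0,0,0],[0.3,-0.037,0.015,0,0,0,0],[0.3,-0.037,0.015,0,0,0,0],[0.3,-0.037,0.015,0,0,0,0],[0.3,-0.037,0.014,0,0,0,0]]]'| egrep 'ee_pos|wid'
python3 -m pendant '[[[0.3,0,0,0,0,0,0],[0.3,0,0,0,0,0,0]]]'| egrep 'ee_pos|wid'
python3 look.py w9
```

```text
ee_pos: [0.5448, 0.3159, 0.0932]
force: [-4.6, -3.1, 17.7]
width: -0.0001
finger_force: 8.9
ee_pos: [0.5998, 0.174, 0.194]
ee_pos: [0.6741, -0.0107, 0.2071]
width: 0.0596
ee_pos: [0.6738, -0.0112, 0.206]
width: 0.0597
[ 0.6738 -0.0112  0.206 ]
[334. 183.] [ 0.676  -0.0078] 0.039 tool dx,dy to it: 0.0034 0.0022
[323. 274.] [ 0.6644 -0.0958] 0.032 tool dx,dy to it: -0.0846 -0.0094
```

```bash
python3 -m pendant '[[[0.3,0.003,0.002,0.04,0,0,0],[0.3,0,0,0.04,0,0,0],[0.3,0,0,0.04,0,0,0],[0.3,0,0,0.025,0,0,0],[0.3,0,0,0.008,0,0,0]]]'| egrep 'ee_pos|force:'
python3 -m pendant '[[[0.3,0,0,0,0,0,0],[1,0,0,0,0,0,0],[1,0,0,0,0,0,0],[1,0,0,0,0,0,0],[1,0,0,0,0,0,0]]]' 60 | egrep 'ee_pos|force:|wid'
python3 -m pendant '[[[1,0,0,-0.02,0,0,0],[1,0,0,-0.03,0,0,0],[1,0,0,-0.04,0,0,0],[1,0,0,-0.024,0,0,0]]]' | egrep 'ee_pos|force:|wid'
```

```text
ee_pos: [0.6719, -0.0035, 0.0473]
force: [-0.9, -0.1, -1.5]
finger_force: 0.0
ee_pos: [0.6771, -0.0056, 0.0576]
force: [-1.0, 1.4, 5.5]
width: 0.0389
finger_force: 61.0
ee_pos: [0.6761, -0.0059, 0.1728]
force: [0.5, 0.2, 0.4]
width: 0.0387
finger_force: 60.5
```

```bash
python3 -m pendant '[[[1,0.033,-0.0192,0,0,0,0],[1,0.033,-0.0192,0,0,0,0],[1,0.033,-0.0192,0,0,0,0],[1,0.033,-0.0192,0,0,0,0],[1,0.033,-0.0192,0,0,0,0]]]'| egrep 'ee_pos|wid'
python3 -m pendant '[[[1,0.033,-0.0192,0,0,0,0],[1,0.033,-0.0192,0,0,0,0],[1,0.033,-0.0192,0,0,0,0],[1,0.033,-0.0192,0,0,0,0],[1,0.033,-0.0192,0,0,0,0]]]'| egrep 'ee_pos|wid'
python3 -m pendant '[[[1,0,0,0,0,0,0],[1,0,0,0,0,0,0]]]'| egrep 'ee_pos|force:|wid'
python3 hold.py w10
```

```text
ee_pos: [0.5785, 0.1604, 0.1687]
width: 0.0388
ee_pos: [0.4824, 0.3257, 0.1689]
width: 0.0384
ee_pos: [0.4824, 0.326, 0.1686]
force: [1.0, -0.5, -0.5]
width: 0.0389
finger_force: 60.7
tcp [0.4824 0.326  0.1686]
hole [375 193  74  67] [0.5427 0.3156]
hole [452 204  75  65] [0.6019 0.3077]
lid near edge row 315 jar centre [0.4823 0.3235]
```

```bash
python3 -m pendant '[[[1,0,0.001,0.018,0,0,0],[1,0,0,0.013,0,0,0],[1,0,0,0.005,0,0,0],[1,0,0,0.005,0,0,0],[1,0,0,0,0,0,0]]]'| egrep 'ee_pos|force:|wid'
python3 -m pendant '[[[1,0,0,0.005,0,0,0],[1,0,0,0.005,0,0,0],[1,0,0,0,0,0,0]]]'| egrep 'ee_pos|force:|wid'
```

```text
ee_pos: [0.4843, 0.3232, 0.1254]
force: [0.4, -0.8, -1.0]
width: 0.0391
finger_force: 60.8
ee_pos: [0.4843, 0.324, 0.116]
force: [1.0, 0.7, -1.1]
width: 0.0388
finger_force: 60.8
```

```bash
python3 -m pendant '[[[1,0,0,0.007,0,0,0],[1,0,0,0.006,0,0,0],[1,0,0,0,0,0,0]]]'| egrep 'ee_pos|force:|wid'
python3 -m pendant '[[[0.3,0,0,0,0,0,0],[0.3,0,0,0,0,0,0],[0.3,0,0,0,0,0,0],[0.3,0,0,-0.03,0,0,0],[0.3,0,0,-0.03,0,0,0]]]'| egrep 'ee_pos|force:|wid'
python3 -m pendant '[[[1,0,0,0,0,0,0],[1,0,0,0,0,0,0],[1,-0.001,0,0,0,0,0],[1,0,0,0,0,0,0],[1,0,0,0,0,0,0]]]'| egrep 'ee_pos|force:|wid'
python3 -m pendant '[[[1,0,0,0.03,0,0,0],[1,0,0,0.02,0,0,0],[1,0,0,0.012,0,0,0],[1,0,0,0.008,0,0,0],[1,0,0,0,0,0,0]]]'| egrep 'ee_pos|force:|wid'
python3 -m pendant '[[[1,0,0,0.003,0,0,0],[1,0,0,0.001,0,0,0],[1,0,0,0,0,0,0]]]'| egrep 'ee_pos|force:|wid'
```

```text
ee_pos: [0.4838, 0.324, 0.1021]
force: [0.3, 0.3, -1.8]
width: 0.0389
finger_force: 60.8
ee_pos: [0.4833, 0.3237, 0.1623]
force: [0.5, -0.6, 0.7]
width: 0.0597
finger_force: 0.0
ee_pos: [0.4839, 0.3229, 0.1623]
force: [-0.2, 0.0, -0.6]
width: 0.0004
finger_force: 0.0
ee_pos: [0.4844, 0.3233, 0.0942]
force: [-0.0, -0.9, 0.9]
width: 0.0
finger_force: 0.0
ee_pos: [0.4852, 0.3238, 0.0931]
force: [-3.1, -1.2, 11.6]
width: 0.0004
finger_force: 5.8
```

```bash
python3 -m pendant '[[[1,0,0,-0.04,0,0,0],[1,-0.02,0,-0.035,0,0,0],[1,-0.02,0,-0.035,0,0,0],[1,-0.02,0,-0.035,0,0,0],[1,-0.02,0,-0.035,0,0,0]]]'| egrep 'ee_pos'
python3 - <<'E'
from h import *;import pickle
c=pickle.load(open("w_unit.pkl","rb"))
p=lambda a,b,z:ray(c,265+a/2.5,155+b/2.5,z)[:2].round(4)
r,y=p(137,191,.085),p(254,193,.085);print("marks",r,y,"axis",(r+y)/2)
print("corner -x+y",p(65,113,.085),"+x+y",p(527,118,.085),"panel low L",p(73,257,.085),"R",p(500,263,.085))
print("lid front left top?",p(258,365,.2),p(500,285,.12))
# both fixed views
for n in("scene","side"):
    im,cc=snap(n,n+"4")
a=cv2.imread("pics/scene4.png")[195:360,130:300];b=cv2.imread("pics/side4.png")[195:360,300:480]
cv2.imwrite("pics/m5.png",np.hstack([cv2.resize(a,(408,396)),cv2.resize(b,(392,396))]))
E
```

```text
ee_pos: [0.4841, 0.2425, 0.2716]
marks [ 0.4374 -0.2447] [ 0.4984 -0.2459] axis [ 0.4679 -0.2453]
corner -x+y [ 0.4017 -0.2019] +x+y [ 0.6349 -0.2049] panel low L [ 0.4025 -0.2831] R [ 0.6322 -0.2871]
lid front left top? [ 0.4886 -0.2688] [ 0.6172 -0.2801]
```

View pics/m5.png

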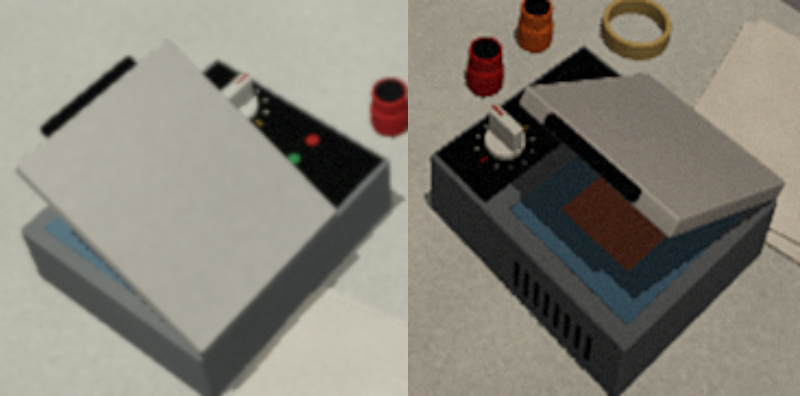

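```bash
python3 - <<'E'
from h import *
S={n:cam(n) for n in("side","scene")}
def tri(a,b):
    A=np.zeros((3,3));y=np.zeros(3)
    for c,(u,v) in((S["side"],a),(S["scene"],b)):
        f,cx,cy,R,o=c;d=R.T@[(u-cx)/f,(v-cy)/f,1];d/=np.linalg.norm(d);M=np.eye(3)-np.outer(d,d);A+=M;y+=M@o
    return np.linalg.solve(A,y).round(4)
print("lid front +y",tri((353.7,231.7),(201.7,211.7)),"-y",tri((425.5,285),(138.3,263.7)))
sd=lambda a,b:(300+(a-408)/2.178,195+b/2.4);sc=lambda a,b:(130+a/2.4,195+b/2.4)
print("hinge -y end top",tri(sd(783,185),sc(205,352)),"hinge +y",tri(sd(640,73),sc(340,207)))
print("unit -x+y corner side",ray(S["side"],*sd(432,160),.085),"-x-y",ray(S["side"],*sd(617,342),.085))
print("scene +x+y",ray(S["scene"],*sc(388,163),.085))
print("axis side",[(ray(S["side"],*sd(484,161),.085)+ray(S["side"],*sd(525,129),.085))/2])
E
python3 -m pendant '[[[1,-0.037,0,-0.015,0,0,0],[1,-0.037,0,-0.015,0,0,0],[1,-0.037,0,-0.015,0,0,0],[1,-0.037,0,-0.015,0,0,0],[1,-0.037,0,0,0,0,0]]]'| egrep 'ee_pos'
```

```text
lid front +y [ 0.4439 -0.2877  0.2135] -y [ 0.4427 -0.4764  0.2191]
hinge -y end top [ 0.6384 -0.4788  0.0968] hinge +y [ 0.6403 -0.2864  0.0975]
unit -x+y corner side [ 0.39461171 -0.20779984  0.085     ] -x-y [ 0.39265544 -0.46880535  0.085     ]
scene +x+y [ 0.64086126 -0.20980767  0.085     ]
axis side [array([ 0.46567797, -0.24551573,  0.085     ])]
ee_pos: [0.4846, 0.0569, 0.3332]
```

```bash
python3 -m pendant '[[[1,-0.04,-0.002,0,0,0,0],[1,-0.04,-0.002,0,0,0,0],[1,-0.04,-0.002,0,0,0,0],[1,-0.04,-0.002,0,0,0,0],[1,-0.04,-0.002,0,0,0,0]]]'| egrep 'ee_pos'
python3 -m pendant '[[[1,-0.04,-0.002,0,0,0,0],[1,-0.04,-0.002,0,0,0,0],[1,-0.04,-0.002,0,0,0,0],[1,-0.04,-0.002,0,0,0,0],[1,-0.04,-0.002,0,0,0,0]]]'| egrep 'ee_pos'
python3 -m pendant '[[[1,-0.035,-0.004,0,0,0,0],[1,0,0,0.03,0,0,0],[1,0,0,0.03,0,0,0],[1,0,0,0.02,0,0,0],[1,0,0,0,0,0,0]]]'| egrep 'ee_pos|force:'
python3 -m pendant '[[[1,0,0,0.01,0,0,0],[1,0,0,0.01,0,0,0],[1,0,0,0.01,0,0,0],[1,0,0,0.01,0,0,0]]]'| egrep 'ee_pos|force:'
python3 -m pendant '[[[1,0,0,0.01,0,0,0],[1,0,0,0.01,0,0,0],[1,0,0,0.01,0,0,0]]]'| egrep 'ee_pos|force:'
```

```text
ee_pos: [0.4741, -0.1435, 0.3297]
ee_pos: [0.4641, -0.3437, 0.3295]
ee_pos: [0.4593, -0.376, 0.2429]
force: [0.1, 0.3, -1.2]
finger_force: 0.0
ee_pos: [0.4609, -0.3769, 0.2109]
force: [0.6, -0.2, 3.1]
finger_force: 1.0
ee_pos: [0.4604, -0.3768, 0.1793]
force: [0.4, 0.6, 2.0]
finger_force: 1.0
```

Pushing works (2–3 N). I continue down to closed (TCP ≈ 0.120).

```bash
python3 -m pendant '[[[1,0,0,0.01,0,0,0],[1,0,0,0.01,0,0,0],[1,0,0,0.01,0,0,0],[1,0,0,0.01,0,0,0]]]'| egrep 'ee_pos|force:'
python3 -m pendant '[[[1,0,0,0.008,0,0,0],[1,0,0,0.005,0,0,0],[1,0,0,0,0,0,0]]]'| egrep 'ee_pos|force:'
python3 -m pendant '[[[1,0,0,0.004,0,0,0],[1,0,0,0,0,0,0]]]'| egrep 'ee_pos|force:'
python3 -m pendant '[[[1,0,0,0.004,0,0,0],[1,0,0,0,0,0,0]]]'| egrep 'ee_pos|force:'
```

```text
ee_pos: [0.4602, -0.3767, 0.1387]
force: [-1.2, -0.5, 2.9]
finger_force: 1.0
ee_pos: [0.46, -0.3763, 0.1248]
force: [-0.8, 0.1, -0.8]
finger_force: 0.0
ee_pos: [0.4606, -0.3767, 0.1225]
force: [-0.1, -1.2, -1.2]
finger_force: 0.0
ee_pos: [0.4609, -0.377, 0.12]
force: [-0.2, -0.1, 2.9]
finger_force: 1.8
```

```bash
python3 -m pendant '[[[1,0,0,0.003,0,0,0],[1,0,0,0.001,0,0,0],[1,0,0,0,0,0,0]]]'| egrep 'ee_pos|force:'
python3 -m pendant '[[[1,0,0,-0.04,0,0,0],[0.75,0.01,0,-0.038,0,0,0],[0.75,0.04,0.002,-0.01,0,0,0],[0.75,0.04,0.002,0,0,0,0],[0.75,0.04,0.002,0,0,0,0]]]'| egrep 'ee_pos|force:|wid'
python3 -m pendant '[[[0.75,0,0,0,0,0,0],[0.75,0,0,0,0,0,0]]]'| egrep 'ee_pos|wid'
python3 - <<'E'
from h import *
for n in("scene","side","wrist"):snap(n,n+"5")
a=cv2.imread("pics/wrist5.png");b=cv2.imread("pics/side5.png")[195:360,300:480]
cv2.imwrite("pics/m6.png",np.hstack([cv2.resize(a,(560,350)),cv2.resize(b,(240,350))]))
E
```

```text
ee_pos: [0.461, -0.3771, 0.1199]
force: [-6.0, 5.3, 19.0]
finger_force: 9.5
ee_pos: [0.4668, -0.246, 0.2045]
force: [0.9, 0.6, -0.7]
width: 0.0211
finger_force: 0.0
ee_pos: [0.4669, -0.2451, 0.2034]
width: 0.0211
```

View pics/m6.png

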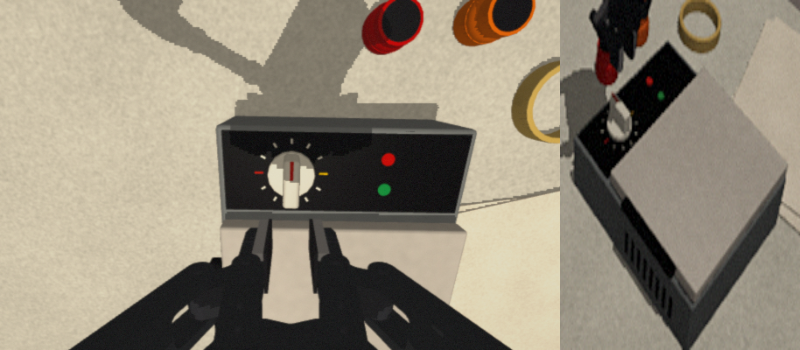

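Run:
```python
from h import *
im=cv2.imread("pics/wrist5.png")[:,:,::-1].copy();h=hsv(im);s=readout.read_state();c=cam("wrist",s);print(s["ee_pos"])
for ce,st in blobs((h[...,1]>130)&(h[...,2]>90),5):
    if 200<ce[0]<560 and 130<ce[1]<260:print(ce.round(1),st[4],im[int(ce[1]),int(ce[0])],ray(c,*ce,.085)[:2].round(4),ray(c,*ce,.123)[:2].round(4))
```

```text
[ 0.46636319 -0.24750696  0.20261963]
[443.3 182. ] 189 [199  23  10] [ 0.5574 -0.232 ] [ 0.5435 -0.2222]
[333.  195.1] 71 [119  13  10] [ 0.4676 -0.2431] [ 0.4675 -0.2316]
[295.5 197. ] 30 [193  32  18] [ 0.4366 -0.2448] [ 0.4412 -0.2329]
[369.  198.1] 31 [208 161  10] [ 0.4974 -0.2457] [ 0.4927 -0.2338]
[438.5 216.5] 155 [ 31 142  63] [ 0.5567 -0.262 ] [ 0.5429 -0.2476]
```

```bash
python3 -m pendant '[[[0.67,0.001,0.001,0.02,0,0,-0.9],[0.67,0,0,0.03,0,0,0],[0.67,0,0,0.025,0,0,0],[0.67,0,0,0.01,0,0,0],[0.67,0,0,0.005,0,0,0]]]'| egrep 'ee_pos|force:|wid'
python3 -m pendant '[[[0.67,0,0,0.002,0,0,0],[0.67,0,0,0,0,0,0]]]'| egrep 'ee_pos|orient|force:|wid'
```

```text
ee_pos: [0.4661, -0.2462, 0.1101]
force: [0.0, 0.9, 1.2]
width: 0.0286
finger_force: 0.0
ee_pos: [0.4677, -0.2465, 0.1117]
orientation: [[-0.015, 1.0, 0.001], [1.0, 0.015, -0.001], [-0.001, 0.001, -1.0]]
force: [0.3, 0.5, -0.4]
width: 0.0283
finger_force: 0.0
```

```bash
python3 -m pendant '[[[0.67,0,0,0,0,0,1.7],[1,0,0,0,0,0,0],[1,0,0,0,0,0,0],[1,0,0,0,0,0,0]]]' 40| egrep 'ee_pos|orient|force:|wid'
python3 -m pendant '[[[1,0,0,0,0,0,6],[1,0,0,0,0,0,6],[1,0,0,0,0,0,6],[1,0,0,0,0,0,6],[1,0,0,0,0,0,6]]]'| egrep 'ee_pos|orient|force:|wid'
```

```text
ee_pos: [0.4672, -0.2465, 0.1132]
orientation: [[0.014, 1.0, 0.0], [1.0, -0.014, -0.002], [-0.002, 0.0, -1.0]]
force: [-6.3, 0.5, 5.5]
width: 0.0131
finger_force: 41.3
ee_pos: [0.4657, -0.2461, 0.1131]
orientation: [[0.516, 0.856, -0.003], [0.856, -0.516, -0.001], [-0.002, -0.002, -1.0]]
force: [-12.3, 2.8, 8.1]
width: 0.0132
finger_force: 41.9
```

```bash
python3 -m pendant '[[[1,0,0,-0.001,0,0,6],[1,0,0,0,0,0,6],[1,0,0,0,0,0,6],[1,0,0,0,0,0,6],[1,0,0,0,0,0,6]]]'| egrep 'ee_pos|orient|force:|wid'
python3 -m pendant '[[[1,0,0,0,0,0,6],[1,0,0,0,0,0,6],[1,0,0,0,0,0,6],[1,0,0,0,0,0,6],[1,0,0,0,0,0,6]]]'| egrep 'ee_pos|orient|force:|wid'
python3 -m pendant '[[[1,0,0,0,0,0,0],[1,0,0,0,0,0,0]]]'| egrep 'ee_pos|orient|force:|wid'
```

```text
ee_pos: [0.4646, -0.2451, 0.1131]
orientation: [[0.875, 0.484, -0.007], [0.484, -0.875, 0.002], [-0.005, -0.005, -1.0]]
force: [-15.5, 6.4, 8.8]
width: 0.0133
finger_force: 41.7
ee_pos: [0.4642, -0.2436, 0.1131]
orientation: [[1.0, -0.018, -0.008], [-0.018, -1.0, 0.005], [-0.008, -0.005, -1.0]]
force: [-17.6, 12.0, 10.0]
width: 0.0127
finger_force: 42.0
ee_pos: [0.4642, -0.2436, 0.1131]
orientation: [[1.0, -0.013, -0.008], [-0.013, -1.0, 0.005], [-0.008, -0.005, -1.0]]
force: [-17.1, 10.9, 10.6]
width: 0.0132
finger_force: 42.0
```

```bash
python3 -m pendant '[[[0.67,0,0,0,0,0,0],[0.67,0,0,0,0,0,0],[0.67,0,0,0,0,0,0],[0.67,0,0,-0.015,0,0,0],[0.67,0,0,-0.03,0,0,0]]]'| egrep 'ee_pos|orient|force:|wid'
python3 -m pendant '[[[0.67,-0.02,0,-0.035,0,0,0],[0.67,-0.035,0,-0.02,0,0,0],[0.67,-0.04,0,0,0,0,0],[0.67,-0.04,0,0,0,0,0],[0.67,0,0,0,0,0,0]]]'| egrep 'ee_pos|orient|force:|wid|time'
python3 - <<'E'
from h import *
for n in("scene","side","wrist"):snap(n,n+"6")
a=cv2.imread("pics/wrist6.png");b=cv2.imread("pics/side6.png")[220:290,310:390];d=cv2.imread("pics/scene6.png")
o=np.zeros((600,800,3),np.uint8);o[:300,:480]=cv2.resize(a,(480,300));o[:280,480:]=cv2.resize(b,(320,280));o[300:,:480]=cv2.resize(d,(480,300));o[300:,480:]=cv2.resize(d[110:200,300:405],(320,300))
cv2.imwrite("pics/m7.png",o)
E
```

```text
ee_pos: [0.466, -0.245, 0.1535]
orientation: [[1.0, -0.014, -0.006], [-0.014, -1.0, 0.004], [-0.006, -0.003, -1.0]]
force: [0.5, 0.6, -0.8]
width: 0.0283
finger_force: 0.0
time_s: 40.35
ee_pos: [0.3283, -0.244, 0.2136]
orientation: [[1.0, -0.016, 0.001], [-0.016, -1.0, -0.003], [0.001, 0.003, -1.0]]
force: [-0.0, 0.7, 0.3]
width: 0.0281
finger_force: 0.0
```

View pics/m7.png

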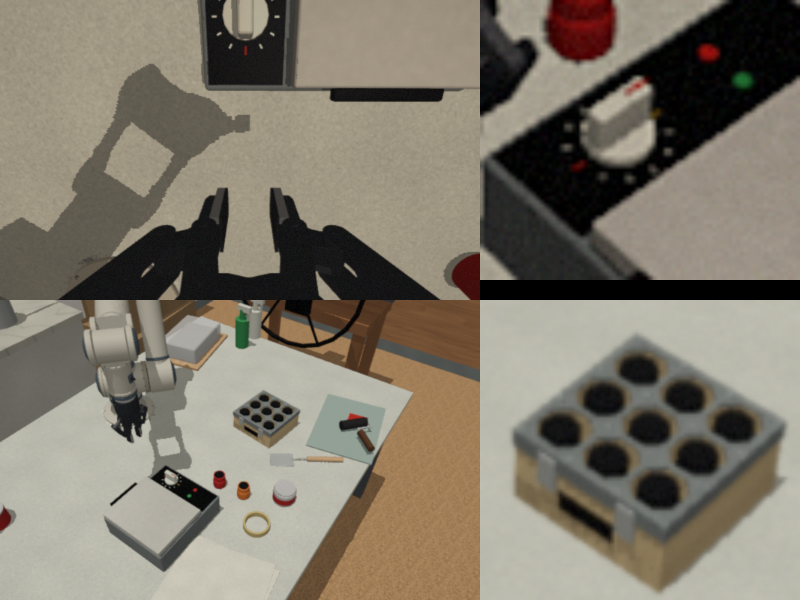

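The pointer is at the yellow mark on its +x side (side crop around (640,90)). The lid is flat, all nine wells are level, no black jar is loose, and the bystanders have not moved.

```bash
python3 -c "
from workcell import order;print(order.close_job())"
```

```text
the job is handed in; nothing more can be done
None
```

The job is handed in: all four jars are pushed down level in empty wells, then the lid was closed over the plate, then the timer was set to six minutes (pointer at the yellow mark), with the ink tin, tape roll, palette knife and look-alikes untouched.

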